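Reject the stiff-hinged case at the container shop's counter

ROBOT

A 6-joint arm with a two-finger parallel gripper is mounted at the origin on the work surface. World frame = base frame: x ahead of the robot, y to its left, z up, the work surface at z = 0. Lengths are in mm, angles in rad, forces in N, time in s.
With the tool pointing down it reaches from about 350 to 775 mm from the base axis. Payload 7.3 kg.
Tool frame: the origin (TCP) lies at the very end of the fingers, on their centre line; the grasp point (between the pads) lies 19 mm behind it; z points along the fingers, y is the line along which they close (so a half turn about z gives the same grasp; the last joint's range is limited). The gripper opens to 92 mm and grips with 3 to 60 N. Pads are 19 mm wide; open, the fingers measure 130 mm over their backs; the gripper's body (75 mm by 190 mm) begins 47 mm behind the grasp point.
Start: joints at [1.111, 0.342, 1.524, -0, 1.275, -0.146], TCP at [162.04, 499.388, 226.741] pointing down, gripper open.
Joint ranges: [-2.53, 2.53], [-0.77, 2.02], [0.04, 2.7], [-1, 4.14], [0.28, 2.66], [-3.11, 3.11]. Speed limits (rad/s): [2.57, 2.57, 3.14, 3.14, 3.14, 3.14].

INTERFACE

Orientations are given as [roll, pitch, yaw] about the fixed x, y, z axes, in that order (R = Rz(yaw) Ry(pitch) Rx(roll)).
In Python, from plant import bot gives the robot as it stands.
- The arm moves only by the tool jog_arm, never from a script. Its argument "targets" is a list of rows, each an object with "xyz": the shift along the tool's x, y, z as a fraction of full scale, a list of three; "spin": the turn about the tool's z as a fraction of full scale. In form: [{"xyz": [x, y, z], "spin": spin}, ...]. A call has exactly 10 rows; each row shifts and turns the commanded pose from where the row before left it, along the tool's axes as they then stand; what a row does not reach is not made up. Full scale, the value 1, is 80 mm for a shift and 0.1 rad for a turn. A row lasts 1/8 s, in which the tool goes at most 62.5 mm and 10.7 degrees, less where a joint would pass 70% of its speed; a pose out of reach is approached as far as the arm can. A call with a number of a shift or a turn outside -1 to 1 is refused whole. A call with a gripper value outside its range is refused whole. "gripper" is the opening in per cent of the stroke, from 0 (shut) to 100 (fully open), set as the call begins (left out, the last holds). The fingers move at their own pace and stop on an object; the grip force is fixed at half the most. Time passes only in rows, so rows that do not move let the fingers close, or fill a call up. It gives the time, the measured TCP pose, the force, the opening and the grip force at its end, in the units of the state.
- bot.get_obs(): the state, without advancing time (a new reading comes with each control period).
- bot.capture(name): name is "scene" or "top"; returns the picture (480x640x3 uint8, blue, green, red); there is no depth.
- bot.get_calibration(name): a dict with "vfov" (degrees; the focal length in pixels is half the picture's height over the tangent of half this angle, whatever the lens; pixels are square), "cx", "cy" (the principal point, pixels), "k1" (the pictures are not rectified: a ray, as slopes to the right and down, at radius r is drawn at 1 + k1 r^2 times it, then the intrinsics apply), "eye" and "rotation" of the camera in the world. Camera axes: x right, y down, z forward; pixel columns grow to the right and rows downward; lengths in mm; the calibration is good to about 2 mm. A picture is of the moment at which its call begins. get_calibration takes no time and is no camera call.
- bot.close_job(): hands the job in; it is judged then, once.
The state is a dict: "time": time; "joint_positions": joint angles; "dq": joint speeds; "tau": joint torques, N m; "tool_pos": TCP position; "tcp_rot": TCP orientation; "contact_force": force on the tool from outside, world axes, zero at the start; "moment": the same for the moment, N m; "grip_width": finger opening in mm; "finger_force": force on a finger pad.
Only numpy, scipy, OpenCV 4.12 (cv2) and the standard library are available. Lean on these libraries where they do the work, as an engineer would, in place of code of your own. Each camera call takes 0.05 s, during which the arm holds its last target. There are 200 camera calls.

TASK

Two identical hinged steel cases stand on the shop counter and one of them has a stiff hinge. Try each by lifting its lid by the tongue about a third of the way open or more, first the case on the robot's left, then the one on its right. Then put the stiff case down gently, upright and flat inside the plywood reject tray, and leave the good case where it stands with its lid shut.

Things in the scene. Friction and masses are not known exactly. Their poses are not given: they have to be found in the camera images.
- case_a: One of two identical loose hinged steel cases; either may stand on the left. Box 96 long (x), 60 wide (y), 30 mm high; 38 mm with the lid; about 0.5 kg; its long sides, 60 mm apart, are free for picking it up. Origin: centre of its underside, z up. +x points to the hinge, -x to the front with the tongue, which faces the robot within 20 degrees. Hinge axis along y at x = +48, z = +30 mm.
- case_b: The other case, same sizes. The lid of each is 56 mm wide; its dark tongue, 14 wide (y) and 8 mm thick, juts out 40 mm in front at x = -48 to -88, z = +30 to +38 mm, free beneath: pinch its sides near the end from above and swing it about the hinge. The case stays put under a lid moved along its arc.
- lid_a (a joint): Lid angle of case_a, rad: 0 shut (as it starts), growing as the tongue rises, stop at 1.9. Of the two cases exactly one is stiff: its lid takes about 0.8 N at the tongue to lift and stays where it is let go. The other, good lid takes about 0.2 N and falls shut by itself when let go less than upright.
- lid_b (a joint): Lid angle of case_b, rad, likewise: 0 shut (as it starts), growing as the tongue rises, stop at 1.9.
- tray: Low open plywood reject tray, fixed: 190 (x) by 160 (y) by 18 mm high outside, walls and floor 5 mm, inside 180 by 150 mm. Origin: centre of its underside, z up, x along its longer side. It stands left of, between or right of the cases. Bystanders beyond the work, not part of the job: a brown jar, a clear jar with red cap, a flat round tin, all under 90 mm high.
Mind the look-alikes: they are no part of the job. What is shaped like the case_a but purple or turquoise is not meant. Leave any red look-alike of the case_b alone.

How it is judged:
By the outcome, as a careful person would: the job done as asked, in the order asked, and still so for the second after the job is handed in, with the robot touching nothing.
It also fails if it takes over 67 s, if anything falls off the work surface, if the arm or the gripper's body presses on something with over 40 N, if the wrist force passes 120 N, or if a joint passes its speed limit or range.

## Working session

There is one attempt and no reset: what is moved stays moved. The work goes in short steps, Python scripts to look and compute and a tool call to move; the robot and the scene stay as the last step left them, time stands still between calls to the robot, and variables do not carry over. Pictures are saved under pics/ and viewed, at most 10 in all, crops included, and the job is handed in when it is done.

Besides the shell and the picture viewer there is one more tool, called after "Emit:" in YAML: its name, and indented under it one key for each argument. jog_arm: Moves the arm, as the interface text tells. Shift numbers are shares of 80 mm and turn numbers shares of 0.1 rad, none past 1 either way. Its arguments: {"type":"object","properties":{"targets":{"type":"array","items":{"type":"object","properties":{"xyz":{"type":"array","items":{"type":"number"}},"spin":{"type":"number"}}}},"gripper":{"type":"number"}},"required":["targets"]}

```bash
mkdir -p pics; ls
python3 - <<'E'
from plant import bot
import cv2
for n in("scene","top"):
    im=bot.capture(n);cv2.imwrite(f"pics/{n}0.png",im);c=bot.get_calibration(n);print(n,c)
o=bot.get_obs();print({k:o[k] for k in("time","tool_pos","tcp_rot","contact_force","grip_width")})
E
```

```text
pics
scene {'vfov': 47.50695007774576, 'cx': 319.0565061719932, 'cy': 240.17604898220816, 'k1': -0.11694775778945318, 'eye': array([ 852.63317026,  680.40928833, 1040.00888162]), 'rotation': array([-2.53841729e+00, -5.28427888e-04,  2.55720086e+00])}
top {'vfov': 43.84094807619705, 'cx': 321.4967101849888, 'cy': 238.74178831630647, 'k1': -0.11996435047549796, 'eye': array([ 374.96217381,   74.59925791, 1478.22022567]), 'rotation': array([-3.05045049e+00,  4.89448292e-04, -1.59747838e+00])}
{'time': 0.1, 'tool_pos': array([161.88090684, 499.04339312, 226.12063611]), 'tcp_rot': array([-3.14025441e+00, -2.16594690e-04,  2.82774719e+00]), 'contact_force': array([ 0.5165231 , -1.12287316, -0.55310384]), 'grip_width': 91.74644172602409}
```

View pics/top0.png

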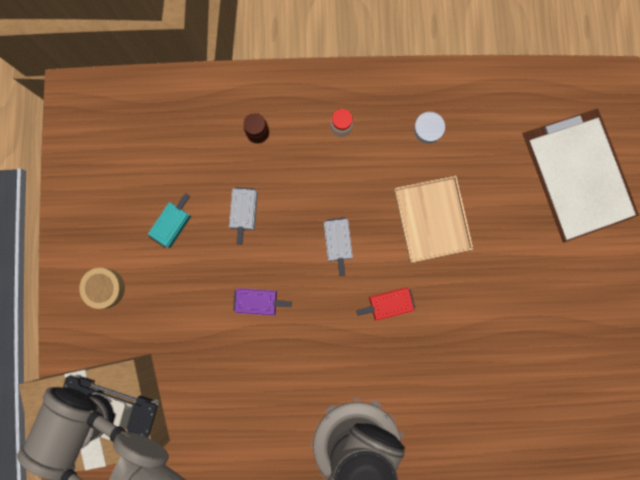

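View pics/scene0.png

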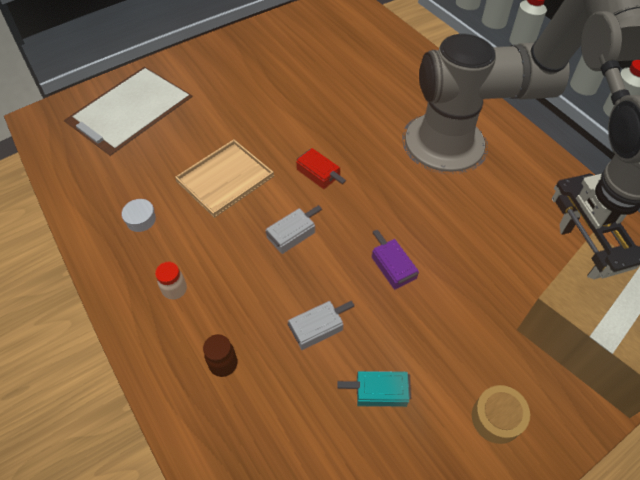

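The top view shows the left case at (243,209) with its tongue end at (240,243), the right case at (338,240) with its tongue end at (341,275), and the tray at (434,219). The scene view agrees, with purple, turquoise and red look-alikes nearby.

```bash
cat > h.py <<'E'
import numpy as np, cv2
from scipy.spatial.transform import Rotation as Rn
from plant import bot
def cam(n):
    c=bot.get_calibration(n); f=240/np.tan(np.radians(c["vfov"])/2)
    return c["eye"],Rn.from_euler("xyz",c["rotation"]).as_matrix(),f,c["cx"],c["cy"],c["k1"]
def ray(n,uv,z):
    e,R,f,cx,cy,k=cam(n); d=(np.atleast_2d(uv)-[cx,cy])/f; s=d.copy()
    for _ in range(20): s=d/(1+k*(s**2).sum(1,keepdims=True))
    w=np.c_[s,np.ones(len(s))]@R.T
    return (e+w*((z-e[2])/w[:,2:]))[:,:2]
def blob(m,x0,y0,x1,y1):
    q=np.zeros_like(m);q[y0:y1,x0:x1]=m[y0:y1,x0:x1]
    cs=cv2.findContours(q,cv2.RETR_EXTERNAL,cv2.CHAIN_APPROX_NONE)[0]
    return max(cs,key=cv2.contourArea)[:,0].astype(float)
def rect(p): # centre, sizes, angle of long axis to x (deg)
    r=cv2.minAreaRect(p.astype(np.float32)); b=cv2.boxPoints(r); e=[b[1]-b[0],b[2]-b[1]]
    l=max(e,key=np.linalg.norm); a=np.degrees(np.arctan2(l[1],l[0])); a=(a+90)%180-90
    return np.round(r[0],1),np.round(sorted(r[1]),1),round(float(a),1)
E
python3 - <<'E'
from h import *
B={"top":dict(L=(215,175,275,255),R=(310,205,365,285),T=(385,165,485,270)),"scene":dict(L=(270,285,365,355),R=(250,195,330,260),T=(165,130,280,220))}
for n in B:
    im=cv2.imread(f"pics/{n}0.png");hsv=cv2.cvtColor(im,cv2.COLOR_BGR2HSV)
    grey=cv2.inRange(hsv,(0,0,115),(180,45,255));dark=cv2.inRange(hsv,(0,0,0),(180,80,95));wood=cv2.inRange(hsv,(8,40,165),(30,150,255))
    for k in"LR":
        for nm,m,z in(("lid",grey,38),("tongue",dark,38)):
            print(n,k,nm,*rect(ray(n,blob(m,*B[n][k]),z)))
    print(n,"tray",*rect(ray(n,blob(wood,*B[n]["T"]),18)))
E
```

```text
top L lid [586.4 262.1] [61.2 97.8] -6.0
top L tongue [519.8 268.7] [17.1 36.7] -1.5
top R lid [504.1  32.7] [59.1 97. ] 5.2
top R tongue [437.2  26.7] [11.7 39.2] 5.4
top tray [ 551.9 -207.6] [162.5 192.4] 10.0
scene L lid [588.5 268.7] [61.  96.8] -6.0
scene L tongue [597.1 303.8] [ 7.6 93. ] -5.0
scene R lid [505.9  38.4] [62.  97.1] 4.1
scene R tongue [510.8  77. ] [12.  93.8] 5.9
scene tray [ 551.6 -206.1] [161.8 190. ] 10.1
```

Emit:
jog_arm:
  targets:
    - {"xyz": [0,0,0],"spin": -1}
    - {"xyz": [0,0,0],"spin": -1}
    - {"xyz": [-0.5,-0.26,0],"spin": -0.1}
    - {"xyz": [-0.59,-0.3,0.2],"spin": 0}
    - {"xyz": [-0.59,-0.3,0.2],"spin": 0}
    - {"xyz": [-0.59,-0.3,0.2],"spin": 0}
    - {"xyz": [-0.59,-0.3,0.2],"spin": 0}
    - {"xyz": [-0.59,-0.3,0.25],"spin": 0}
    - {"xyz": [-0.58,-0.31,0.3],"spin": 0}
    - {"xyz": [-0.58,-0.31,0.42],"spin": 0}
  gripper: 45

```text
time: 1.35
tool_pos: [510.6, 270.5, 84.7]
tcp_rot: [3.141, 0.001, 3.038]
contact_force: [-0.3, -0.2, -0.6]
grip_width: 41.2
finger_force: 0.0
```

Emit:
jog_arm:
  targets:
    - {"xyz": [0.01,0,0.3],"spin": 0}
    - {"xyz": [0,0,0.3],"spin": 0}
    - {"xyz": [0,0,0.17],"spin": 0}
    - {"xyz": [0,0,0.1],"spin": 0}
    - {"xyz": [0,0,0],"spin": 0}
    - {"xyz": [0,0,0],"spin": 0}
    - {"xyz": [0,0,0],"spin": 0}
    - {"xyz": [0,0,0],"spin": 0}
    - {"xyz": [0,0,0],"spin": 0}
    - {"xyz": [0,0,0],"spin": 0}

```text
time: 2.6
tool_pos: [508.1, 271.5, 15.6]
tcp_rot: [3.141, 0.0, 3.038]
contact_force: [0.4, -0.4, -0.5]
grip_width: 41.2
finger_force: 0.0
```

Run:
```python
from h import *
a=bot.capture("scene")[180:400,230:450];b=bot.capture("top")[150:290,190:330]
cv2.imwrite("pics/c1.png",np.hstack([cv2.resize(a,(400,400)),cv2.resize(b,(400,400))]));print(bot.get_obs()["tool_pos"])
```

```text
[508.0632133  271.51501179  15.50948711]
```

View pics/c1.png

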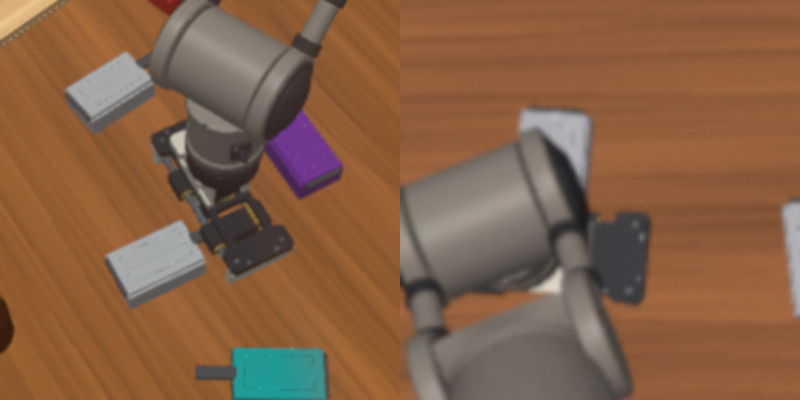

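The crop shows the fingers straddling the left tongue near its end at about (200,240), clear of everything else.

Emit:
jog_arm:
  targets:
    - {"xyz": [0,0,0],"spin": 0}
    - {"xyz": [0,0,0],"spin": 0}
    - {"xyz": [0,0,0],"spin": 0}
    - {"xyz": [0,0,0],"spin": 0}
    - {"xyz": [0,0,0],"spin": 0}
    - {"xyz": [0,0,0],"spin": 0}
    - {"xyz": [0,0,0],"spin": 0}
    - {"xyz": [0,0,0],"spin": 0}
    - {"xyz": [0,0,0],"spin": 0}
    - {"xyz": [0,0,0],"spin": 0}
  gripper: 0

```text
time: 3.95
tool_pos: [508.1, 271.6, 15.5]
tcp_rot: [3.141, 0.0, 3.038]
contact_force: [-0.2, 3.0, 0.4]
grip_width: 13.3
finger_force: 30.0
```

Run:
```python
import numpy as np
# arc steps: radius 126 (tongue pinch x=-78), start height 4 above hinge; tool x = -case x, z down
t=np.r_[np.linspace(0,.8,17)]
x=126*np.cos(t)+4*np.sin(t); z=126*np.sin(t)+4*np.cos(t)
for a,dx,dz in zip(t[1:],np.diff(x)/80,-np.diff(z)/80): print(round(a,2),round(dx,3),round(dz,3))
```

```text
0.05 0.001 -0.079
0.1 -0.003 -0.078
0.15 -0.007 -0.078
0.2 -0.011 -0.077
0.25 -0.015 -0.076
0.3 -0.019 -0.075
0.35 -0.023 -0.074
0.4 -0.027 -0.072
0.45 -0.03 -0.071
0.5 -0.034 -0.069
0.55 -0.037 -0.067
0.6 -0.041 -0.065
0.65 -0.044 -0.062
0.7 -0.047 -0.06
0.75 -0.05 -0.057
0.8 -0.053 -0.055
```

Emit:
jog_arm:
  targets:
    - {"xyz": [0,0,-0.08],"spin": 0}
    - {"xyz": [-0.003,0,-0.078],"spin": 0}
    - {"xyz": [-0.007,0,-0.078],"spin": 0}
    - {"xyz": [-0.011,0,-0.077],"spin": 0}
    - {"xyz": [-0.015,0,-0.076],"spin": 0}
    - {"xyz": [-0.019,0,-0.075],"spin": 0}
    - {"xyz": [-0.023,0,-0.074],"spin": 0}
    - {"xyz": [-0.027,0,-0.072],"spin": 0}
    - {"xyz": [-0.03,0,-0.071],"spin": 0}
    - {"xyz": [-0.034,0,-0.069],"spin": 0}

```text
time: 5.2
tool_pos: [521.6, 270.1, 75.8]
tcp_rot: [-3.142, -0.0, 3.038]
contact_force: [-0.6, -0.6, -2.6]
grip_width: 13.9
finger_force: 30.0
```

Emit:
jog_arm:
  targets:
    - {"xyz": [-0.037,0,-0.067],"spin": 0}
    - {"xyz": [-0.041,0,-0.065],"spin": 0}
    - {"xyz": [-0.044,0,-0.062],"spin": 0}
    - {"xyz": [-0.047,0,-0.06],"spin": 0}
    - {"xyz": [-0.05,0,-0.057],"spin": 0}
    - {"xyz": [-0.053,0,-0.055],"spin": 0}
    - {"xyz": [0,0,0],"spin": 0}
    - {"xyz": [0,0,0],"spin": 0}
    - {"xyz": [0,0,0],"spin": 0}
    - {"xyz": [0,0,0],"spin": 0}

```text
time: 6.45
tool_pos: [543.3, 267.9, 104.9]
tcp_rot: [3.141, 0.0, 3.038]
contact_force: [0.4, -0.4, -1.1]
grip_width: 13.5
finger_force: 30.0
```

Run:
```python
from h import *
a=bot.capture("scene")[180:400,230:450];b=bot.capture("top")[150:290,190:330]
cv2.imwrite("pics/c2.png",np.hstack([cv2.resize(a,(400,400)),cv2.resize(b,(400,400))]))
```

```text
(no output)
```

View pics/c2.png

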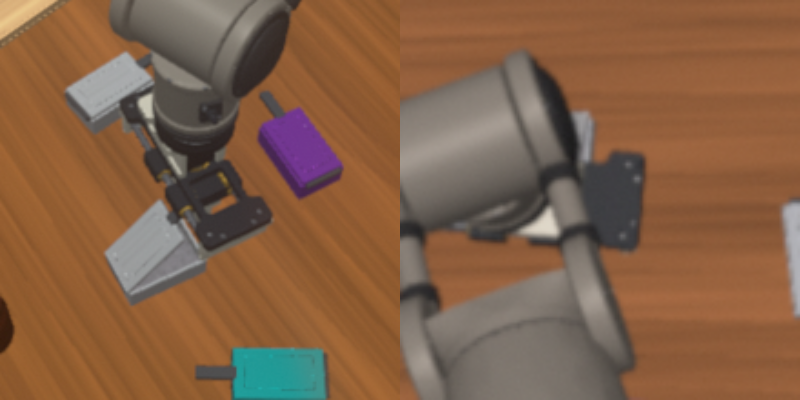

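The crop shows the left lid raised to about 0.8 rad with its case in place. I'll lower it to 0.3 and let go there.

Emit:
jog_arm:
  targets:
    - {"xyz": [0.053,0,0.055],"spin": 0}
    - {"xyz": [0.05,0,0.057],"spin": 0}
    - {"xyz": [0.047,0,0.06],"spin": 0}
    - {"xyz": [0.044,0,0.062],"spin": 0}
    - {"xyz": [0.041,0,0.065],"spin": 0}
    - {"xyz": [0.037,0,0.067],"spin": 0}
    - {"xyz": [0.034,0,0.069],"spin": 0}
    - {"xyz": [0.03,0,0.071],"spin": 0}
    - {"xyz": [0.027,0,0.072],"spin": 0}
    - {"xyz": [0.023,0,0.074],"spin": 0}

```text
time: 7.8
tool_pos: [510.7, 271.2, 51.9]
tcp_rot: [-3.141, -0.003, 3.038]
contact_force: [-6.3, 1.6, 4.0]
grip_width: 13.3
finger_force: 30.0
```

Emit:
jog_arm:
  targets:
    - {"xyz": [0,0,0],"spin": 0}
    - {"xyz": [0,0,0],"spin": 0}
    - {"xyz": [0,0,0],"spin": 0}
    - {"xyz": [0,0,0],"spin": 0}
    - {"xyz": [0,0,0],"spin": 0}
    - {"xyz": [0,0,0],"spin": 0}
    - {"xyz": [0,0,0],"spin": 0}
    - {"xyz": [0,0,0],"spin": 0}
    - {"xyz": [0,0,0],"spin": 0}
    - {"xyz": [0,0,0],"spin": 0}
  gripper: 35

```text
time: 9.05
tool_pos: [512.5, 271.1, 52.7]
tcp_rot: [3.142, 0.0, 3.038]
contact_force: [0.0, -0.2, 0.3]
grip_width: 31.9
finger_force: 0.0
```

Emit:
jog_arm:
  targets:
    - {"xyz": [0,0,0],"spin": 0}
    - {"xyz": [0,0,0],"spin": 0}
    - {"xyz": [0,0,0],"spin": 0}
    - {"xyz": [0,0,0],"spin": 0}
    - {"xyz": [0,0,0],"spin": 0}
    - {"xyz": [0,0,0],"spin": 0}
    - {"xyz": [0,0,0],"spin": 0}
    - {"xyz": [0,0,0],"spin": 0}
    - {"xyz": [0,0,0],"spin": 0}
    - {"xyz": [0,0,0],"spin": 0}
  gripper: 0

```text
time: 10.3
tool_pos: [512.4, 271.1, 52.6]
tcp_rot: [3.141, 0.0, 3.038]
contact_force: [0.9, -0.6, -0.8]
grip_width: 13.8
finger_force: 30.0
```

The lid was still there to re-grip, so it stays up: the left case is the stiff one. Shutting it.

Emit:
jog_arm:
  targets:
    - {"xyz": [0.019,0,0.075],"spin": 0}
    - {"xyz": [0.015,0,0.076],"spin": 0}
    - {"xyz": [0.011,0,0.077],"spin": 0}
    - {"xyz": [0.007,0,0.078],"spin": 0}
    - {"xyz": [0.003,0,0.078],"spin": 0}
    - {"xyz": [0,0,0.08],"spin": 0}
    - {"xyz": [0,0,0],"spin": 0}
    - {"xyz": [0,0,0],"spin": 0}
    - {"xyz": [0,0,0],"spin": 0}
    - {"xyz": [0,0,0],"spin": 0}

```text
time: 11.55
tool_pos: [508.1, 271.5, 16.4]
tcp_rot: [3.141, 0.0, 3.038]
contact_force: [-6.8, -0.1, 12.3]
grip_width: 13.3
finger_force: 30.0
```

Emit:
jog_arm:
  targets:
    - {"xyz": [0,0,0],"spin": 0}
    - {"xyz": [0,0,0],"spin": 0}
    - {"xyz": [0,0,0],"spin": 0}
    - {"xyz": [0,0,0],"spin": 0}
    - {"xyz": [0,0,0],"spin": 0}
    - {"xyz": [0,0,0],"spin": 0}
    - {"xyz": [0,0,-0.2],"spin": 0}
    - {"xyz": [0,0,-0.4],"spin": 0}
    - {"xyz": [0,0,-0.4],"spin": 0}
    - {"xyz": [0,0,0],"spin": 0}
  gripper: 40

```text
time: 12.8
tool_pos: [510.0, 272.3, 99.3]
tcp_rot: [3.138, 0.006, 3.038]
contact_force: [-0.4, 0.9, -1.0]
grip_width: 36.8
finger_force: 0.0
```

Emit:
jog_arm:
  targets:
    - {"xyz": [0,0,0],"spin": -1}
    - {"xyz": [0,0,0],"spin": -0.94}
    - {"xyz": [0.217,-0.493,0],"spin": 0}
    - {"xyz": [0.217,-0.493,0],"spin": 0}
    - {"xyz": [0.217,-0.493,0],"spin": 0}
    - {"xyz": [0.217,-0.493,0],"spin": 0}
    - {"xyz": [0.216,-0.494,0],"spin": 0}
    - {"xyz": [0.216,-0.494,0],"spin": 0}
    - {"xyz": [0,0,0.2],"spin": 0}
    - {"xyz": [0,0,0],"spin": 0}

```text
time: 14.05
tool_pos: [424.9, 26.0, 78.9]
tcp_rot: [3.141, -0.002, -3.053]
contact_force: [0.5, -0.4, 0.1]
grip_width: 36.5
finger_force: 0.0
```

Emit:
jog_arm:
  targets:
    - {"xyz": [-0.018,0,0.3],"spin": 0}
    - {"xyz": [0,0,0.3],"spin": 0}
    - {"xyz": [0,0,0.15],"spin": 0}
    - {"xyz": [0,0,0.05],"spin": 0}
    - {"xyz": [0,0,0],"spin": 0}
    - {"xyz": [0,0,0],"spin": 0}
    - {"xyz": [0,0,0],"spin": 0}
    - {"xyz": [0,0,0],"spin": 0}
    - {"xyz": [0,0,0],"spin": 0}
    - {"xyz": [0,0,0],"spin": 0}

```text
time: 15.3
tool_pos: [427.3, 26.4, 15.5]
tcp_rot: [3.142, 0.0, -3.051]
contact_force: [-0.4, 0.7, 0.5]
grip_width: 36.7
finger_force: 0.0
```

Emit:
jog_arm:
  targets:
    - {"xyz": [0,0,0],"spin": 0}
    - {"xyz": [0,0,0],"spin": 0}
    - {"xyz": [0,0,0],"spin": 0}
    - {"xyz": [0,0,0],"spin": 0}
    - {"xyz": [0,0,0],"spin": 0}
    - {"xyz": [0,0,0],"spin": 0}
    - {"xyz": [0,0,0],"spin": 0}
    - {"xyz": [0,0,0],"spin": 0}
    - {"xyz": [0,0,0],"spin": 0}
    - {"xyz": [0,0,0],"spin": 0}
  gripper: 0

```text
time: 16.55
tool_pos: [427.2, 26.5, 15.5]
tcp_rot: [3.142, -0.0, -3.051]
contact_force: [-0.5, -0.3, -0.5]
grip_width: 13.7
finger_force: 30.0
```

Emit:
jog_arm:
  targets:
    - {"xyz": [0,0,-0.08],"spin": 0}
    - {"xyz": [-0.003,0,-0.078],"spin": 0}
    - {"xyz": [-0.007,0,-0.078],"spin": 0}
    - {"xyz": [-0.011,0,-0.077],"spin": 0}
    - {"xyz": [-0.015,0,-0.076],"spin": 0}
    - {"xyz": [-0.019,0,-0.075],"spin": 0}
    - {"xyz": [-0.023,0,-0.074],"spin": 0}
    - {"xyz": [-0.027,0,-0.072],"spin": 0}
    - {"xyz": [-0.03,0,-0.071],"spin": 0}
    - {"xyz": [-0.034,0,-0.069],"spin": 0}

```text
time: 17.8
tool_pos: [440.8, 27.7, 75.8]
tcp_rot: [3.141, -0.0, -3.051]
contact_force: [-0.6, 0.7, -2.3]
grip_width: 13.1
finger_force: 30.0
```

Emit:
jog_arm:
  targets:
    - {"xyz": [-0.037,0,-0.067],"spin": 0}
    - {"xyz": [-0.041,0,-0.065],"spin": 0}
    - {"xyz": [-0.044,0,-0.062],"spin": 0}
    - {"xyz": [-0.047,0,-0.06],"spin": 0}
    - {"xyz": [-0.05,0,-0.057],"spin": 0}
    - {"xyz": [-0.053,0,-0.055],"spin": 0}
    - {"xyz": [0,0,0],"spin": 0}
    - {"xyz": [0,0,0],"spin": 0}
    - {"xyz": [0,0,0],"spin": 0}
    - {"xyz": [0,0,0],"spin": 0}

```text
time: 19.05
tool_pos: [462.6, 29.6, 104.8]
tcp_rot: [3.142, 0.0, -3.051]
contact_force: [0.5, 0.4, -2.3]
grip_width: 13.8
finger_force: 30.0
```

Emit:
jog_arm:
  targets:
    - {"xyz": [0.053,0,0.055],"spin": 0}
    - {"xyz": [0.05,0,0.057],"spin": 0}
    - {"xyz": [0.047,0,0.06],"spin": 0}
    - {"xyz": [0.044,0,0.062],"spin": 0}
    - {"xyz": [0.041,0,0.065],"spin": 0}
    - {"xyz": [0.037,0,0.067],"spin": 0}
    - {"xyz": [0.034,0,0.069],"spin": 0}
    - {"xyz": [0.03,0,0.071],"spin": 0}
    - {"xyz": [0.027,0,0.072],"spin": 0}
    - {"xyz": [0.023,0,0.074],"spin": 0}

```text
time: 20.3
tool_pos: [429.7, 27.0, 51.9]
tcp_rot: [3.141, -0.004, -3.051]
contact_force: [-4.7, -1.2, 4.8]
grip_width: 13.4
finger_force: 30.0
```

Emit:
jog_arm:
  targets:
    - {"xyz": [0,0,0],"spin": 0}
    - {"xyz": [0,0,0],"spin": 0}
    - {"xyz": [0,0,0],"spin": 0}
    - {"xyz": [0,0,0],"spin": 0}
    - {"xyz": [0,0,0],"spin": 0}
    - {"xyz": [0,0,0],"spin": 0}
    - {"xyz": [0,0,0],"spin": 0}
    - {"xyz": [0,0,0],"spin": 0}
    - {"xyz": [0,0,0],"spin": 0}
    - {"xyz": [0,0,0],"spin": 0}
  gripper: 40

```text
time: 21.55
tool_pos: [431.7, 26.8, 52.6]
tcp_rot: [3.142, 0.0, -3.051]
contact_force: [0.2, -0.0, -0.0]
grip_width: 36.9
finger_force: 0.0
```

Run:
```python
from h import *
S=bot.capture("scene");T=bot.capture("top");cv2.imwrite("pics/s3.png",S);cv2.imwrite("pics/t3.png",T)
a=S[160:360,220:420];b=T[150:300,210:360]
cv2.imwrite("pics/c3.png",np.hstack([cv2.resize(a,(400,400)),cv2.resize(b,(400,400))]))
```

```text
(no output)
```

View pics/c3.png

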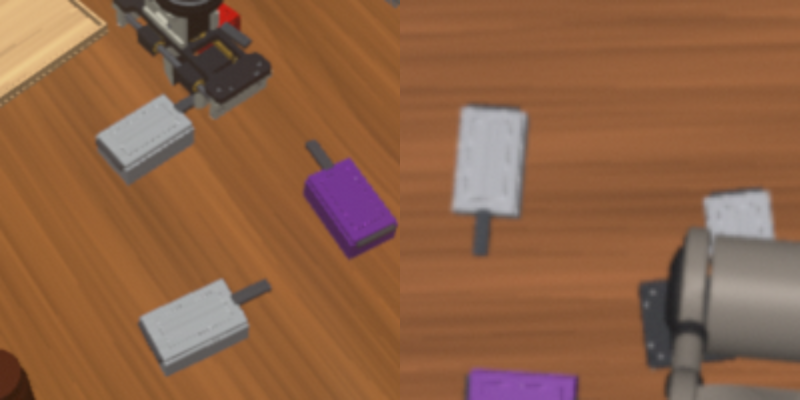

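Run:
```python
from h import *
a=cv2.imread("pics/scene0.png")[190:260,250:340];b=cv2.imread("pics/s3.png")[190:260,250:340]
cv2.imwrite("pics/c4.png",np.hstack([cv2.resize(q,(390,303),interpolation=cv2.INTER_CUBIC) for q in(a,b)]))
im=cv2.imread("pics/t3.png");hsv=cv2.cvtColor(im,cv2.COLOR_BGR2HSV)
grey=cv2.inRange(hsv,(0,0,115),(180,45,255));dark=cv2.inRange(hsv,(0,0,0),(180,80,95))
print(*rect(ray("top",blob(grey,215,175,275,255),38)),*rect(ray("top",blob(dark,215,175,275,255),38)))
```

```text
[582.1 260.4] [61.4 97.4] -5.8 [516.1 269.8] [14.5 39.3] -9.0
```

View pics/c4.png

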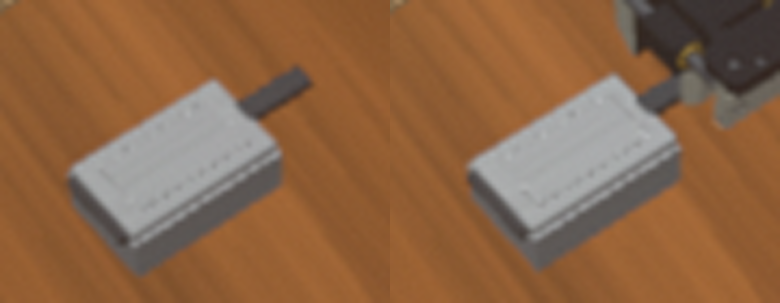

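The right case's lid dropped shut when released, so it is the good one. Its body shifted only about 2 to 4 mm. Now I'll fetch the stiff left case.

Emit:
jog_arm:
  targets:
    - {"xyz": [0,0,-0.35],"spin": 0}
    - {"xyz": [0,0,-0.35],"spin": 1}
    - {"xyz": [0,0,0],"spin": 0.95}
    - {"xyz": [-0.225,0.446,0],"spin": 0}
    - {"xyz": [-0.225,0.446,0],"spin": 0}
    - {"xyz": [-0.225,0.446,0],"spin": 0}
    - {"xyz": [-0.225,0.446,0],"spin": 0}
    - {"xyz": [-0.225,0.446,0],"spin": 0}
    - {"xyz": [-0.225,0.446,0],"spin": 0}
    - {"xyz": [-0.225,0.446,0],"spin": 0}
  gripper: 100

```text
time: 22.9
tool_pos: [583.6, 263.2, 108.4]
tcp_rot: [-3.141, -0.0, 3.037]
contact_force: [0.7, -0.1, -0.3]
grip_width: 91.8
finger_force: 0.0
```

Emit:
jog_arm:
  targets:
    - {"xyz": [0,0,0],"spin": 0}
    - {"xyz": [0,0,0.3],"spin": 0}
    - {"xyz": [0,0,0],"spin": 0}
    - {"xyz": [0,0,0],"spin": 0}
    - {"xyz": [0,0,0],"spin": 0}
    - {"xyz": [0,0,0],"spin": 0}
    - {"xyz": [0,0,0],"spin": 0}
    - {"xyz": [0,0,0],"spin": 0}
    - {"xyz": [0,0,0],"spin": 0}
    - {"xyz": [0,0,0],"spin": 0}

```text
time: 24.15
tool_pos: [583.1, 262.1, 84.6]
tcp_rot: [3.142, 0.0, 3.037]
contact_force: [0.2, -0.1, -0.5]
grip_width: 92.0
finger_force: 0.0
```

Emit:
jog_arm:
  targets:
    - {"xyz": [0,0,0.3],"spin": 0}
    - {"xyz": [0,0,0.3],"spin": 0}
    - {"xyz": [0,0,0.25],"spin": 0}
    - {"xyz": [0,0,0.13],"spin": 0}
    - {"xyz": [0,0,0],"spin": 0}
    - {"xyz": [0,0,0],"spin": 0}
    - {"xyz": [0,0,0],"spin": 0}
    - {"xyz": [0,0,0],"spin": 0}
    - {"xyz": [0,0,0],"spin": 0}
    - {"xyz": [0,0,0],"spin": 0}

```text
time: 25.4
tool_pos: [583.1, 262.1, 6.3]
tcp_rot: [3.141, 0.0, 3.037]
contact_force: [0.5, 0.4, -0.7]
grip_width: 91.7
finger_force: 0.0
```

Emit:
jog_arm:
  targets:
    - {"xyz": [0,0,0],"spin": 0}
    - {"xyz": [0,0,0],"spin": 0}
    - {"xyz": [0,0,0],"spin": 0}
    - {"xyz": [0,0,0],"spin": 0}
    - {"xyz": [0,0,0],"spin": 0}
    - {"xyz": [0,0,0],"spin": 0}
    - {"xyz": [0,0,0],"spin": 0}
    - {"xyz": [0,0,0],"spin": 0}
    - {"xyz": [0,0,0],"spin": 0}
    - {"xyz": [0,0,0],"spin": 0}
  gripper: 0

```text
time: 26.65
tool_pos: [583.1, 262.1, 6.3]
tcp_rot: [3.141, 0.0, 3.037]
contact_force: [-0.1, 3.0, -2.0]
grip_width: 59.9
finger_force: 30.0
```

Emit:
jog_arm:
  targets:
    - {"xyz": [0,0,-0.1],"spin": 0}
    - {"xyz": [0,0,-0.2],"spin": 0}
    - {"xyz": [0,0,-0.3],"spin": 0}
    - {"xyz": [0,0,-0.3],"spin": 0}
    - {"xyz": [0,0,-0.3],"spin": 0}
    - {"xyz": [0,0,-0.1],"spin": 0}
    - {"xyz": [0,0,0],"spin": 0}
    - {"xyz": [0,0,0],"spin": 0}
    - {"xyz": [0,0,0],"spin": 0}
    - {"xyz": [0,0,0],"spin": 0}

```text
time: 27.9
tool_pos: [582.8, 262.0, 109.6]
tcp_rot: [-3.141, -0.001, 3.037]
contact_force: [-0.7, 0.6, -5.8]
grip_width: 59.9
finger_force: 30.0
```

Emit:
jog_arm:
  targets:
    - {"xyz": [0,0,0],"spin": -0.93}
    - {"xyz": [0,0,0],"spin": -0.93}
    - {"xyz": [0,0,0],"spin": -0.93}
    - {"xyz": [0.045,-0.2,0],"spin": 0}
    - {"xyz": [0.091,-0.407,0],"spin": 0}
    - {"xyz": [0.091,-0.407,0],"spin": 0}
    - {"xyz": [0.091,-0.407,0],"spin": 0}
    - {"xyz": [0.091,-0.407,0],"spin": 0}
    - {"xyz": [0.091,-0.407,0],"spin": 0}
    - {"xyz": [0.091,-0.407,0],"spin": 0}

```text
time: 29.15
tool_pos: [572.7, 43.6, 110.3]
tcp_rot: [-3.141, -0.0, -2.97]
contact_force: [0.5, 0.9, -4.7]
grip_width: 59.3
finger_force: 30.0
```

Emit:
jog_arm:
  targets:
    - {"xyz": [0.091,-0.407,0],"spin": 0}
    - {"xyz": [0.091,-0.407,0],"spin": 0}
    - {"xyz": [0.091,-0.407,0],"spin": 0}
    - {"xyz": [0.091,-0.407,0],"spin": 0}
    - {"xyz": [0.091,-0.407,0],"spin": 0}
    - {"xyz": [0.091,-0.407,0],"spin": 0}
    - {"xyz": [0.091,-0.407,0],"spin": 0}
    - {"xyz": [0.045,-0.208,0],"spin": 0}
    - {"xyz": [0,0,0],"spin": 0}
    - {"xyz": [0,0,0],"spin": 0}

```text
time: 30.4
tool_pos: [561.6, -203.7, 110.1]
tcp_rot: [3.141, -0.0, -2.968]
contact_force: [0.6, 0.2, -4.5]
grip_width: 59.7
finger_force: 30.0
```

Run:
```python
from h import *
S=bot.capture("scene");T=bot.capture("top")
a=S[90:290,130:330];b=T[140:290,350:500]
cv2.imwrite("pics/c5.png",np.hstack([cv2.resize(a,(400,400)),cv2.resize(b,(400,400))]))
```

```text
(no output)
```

View pics/c5.png

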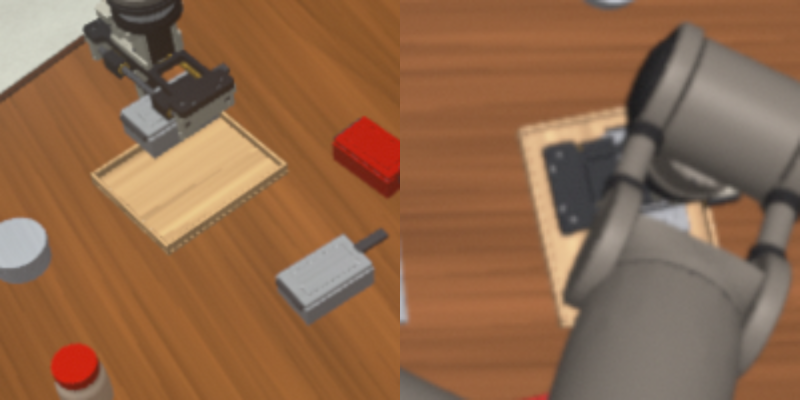

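The picture shows the case held level above the tray, in line with it and clear of the red look-alike.

Emit:
jog_arm:
  targets:
    - {"xyz": [0,0,0.15],"spin": 0}
    - {"xyz": [0,0,0.25],"spin": 0}
    - {"xyz": [0,0,0.25],"spin": 0}
    - {"xyz": [0,0,0.2],"spin": 0}
    - {"xyz": [0,0,0.15],"spin": 0}
    - {"xyz": [0,0,0.1],"spin": 0}
    - {"xyz": [0,0,0.06],"spin": 0}
    - {"xyz": [0,0,0.04],"spin": 0}
    - {"xyz": [0,0,0],"spin": 0}
    - {"xyz": [0,0,0],"spin": 0}

```text
time: 31.75
tool_pos: [562.1, -204.7, 14.6]
tcp_rot: [-3.141, 0.001, -2.967]
contact_force: [-0.1, 0.4, -5.5]
grip_width: 59.7
finger_force: 30.0
```

Emit:
jog_arm:
  targets:
    - {"xyz": [0,0,0.01],"spin": 0}
    - {"xyz": [0,0,0.01],"spin": 0}
    - {"xyz": [0,0,0.01],"spin": 0}
    - {"xyz": [0,0,0.005],"spin": 0}
    - {"xyz": [0,0,0],"spin": 0}
    - {"xyz": [0,0,0],"spin": 0}
    - {"xyz": [0,0,0],"spin": 0}
    - {"xyz": [0,0,0],"spin": 0}
    - {"xyz": [0,0,0],"spin": 0}
    - {"xyz": [0,0,0],"spin": 0}

```text
time: 33.0
tool_pos: [561.9, -204.6, 11.5]
tcp_rot: [3.142, 0.0, -2.967]
contact_force: [-0.5, 0.1, -5.6]
grip_width: 59.8
finger_force: 30.0
```

Emit:
jog_arm:
  targets:
    - {"xyz": [0,0,0.006],"spin": 0}
    - {"xyz": [0,0,0.006],"spin": 0}
    - {"xyz": [0,0,0],"spin": 0}
    - {"xyz": [0,0,0],"spin": 0}
    - {"xyz": [0,0,0],"spin": 0}
    - {"xyz": [0,0,0],"spin": 0}
    - {"xyz": [0,0,0],"spin": 0}
    - {"xyz": [0,0,0],"spin": 0}
    - {"xyz": [0,0,0],"spin": 0}
    - {"xyz": [0,0,0],"spin": 0}

```text
time: 34.25
tool_pos: [561.9, -204.7, 11.2]
tcp_rot: [-3.141, 0.0, -2.967]
contact_force: [-3.7, 2.2, 4.7]
grip_width: 60.0
finger_force: 30.0
```

Seated on the tray floor. Releasing and rising.

Emit:
jog_arm:
  targets:
    - {"xyz": [0,0,0],"spin": 0}
    - {"xyz": [0,0,0],"spin": 0}
    - {"xyz": [0,0,0],"spin": 0}
    - {"xyz": [0,0,0],"spin": 0}
    - {"xyz": [0,0,0],"spin": 0}
    - {"xyz": [0,0,0],"spin": 0}
    - {"xyz": [0,0,-0.1],"spin": 0}
    - {"xyz": [0,0,-0.3],"spin": 0}
    - {"xyz": [0,0,-0.5],"spin": 0}
    - {"xyz": [0,0,-0.5],"spin": 0}
  gripper: 85

```text
time: 35.5
tool_pos: [561.7, -204.6, 124.1]
tcp_rot: [3.142, 0.0, -2.967]
contact_force: [0.4, 0.2, -0.6]
grip_width: 78.3
finger_force: 0.0
```

Emit:
jog_arm:
  targets:
    - {"xyz": [0,0,-0.4],"spin": 0}
    - {"xyz": [0,-0.5,0],"spin": 0}
    - {"xyz": [0,-0.6,0],"spin": 0}
    - {"xyz": [0,-0.6,0],"spin": 0}
    - {"xyz": [0,-0.6,0],"spin": 0}
    - {"xyz": [0,-0.5,0],"spin": 0}
    - {"xyz": [0,0,0],"spin": 0}
    - {"xyz": [0,0,0],"spin": 0}
    - {"xyz": [0,0,0],"spin": 0}
    - {"xyz": [0,0,0],"spin": 0}

```text
time: 36.75
tool_pos: [601.0, -424.2, 155.1]
tcp_rot: [-3.141, 0.0, -2.966]
contact_force: [-0.3, 0.1, 0.1]
grip_width: 77.9
finger_force: 0.0
```

Run:
```python
from h import *
S=bot.capture("scene");T=bot.capture("top")
a=S[90:290,130:330];b=T[140:300,310:470]
cv2.imwrite("pics/c6.png",np.hstack([cv2.resize(a,(400,400)),cv2.resize(b,(400,400))]))
```

```text
(no output)
```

View pics/c6.png

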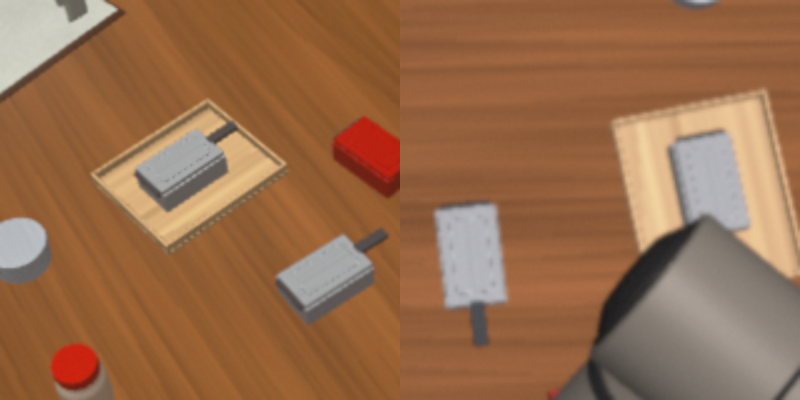

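The stiff case sits flat and shut in the tray, at about (182,170) in the left crop. The good case stands shut at (325,275).

```bash
python3 -c "
from plant import bot
print(bot.close_job())"
```

```text
the job is handed in; nothing more can be done
None
```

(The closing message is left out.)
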